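Pack the saw templates back into their tray

TASK

Pack the three loose plywood templates into the steel tray on the saw table, so that all three lie flat on its floor, side by side, right way up (grip cleats upward). They fill the tray almost exactly, and one end of the tray has a keeper lip, so the template at that end must be put in first and slid under the lip. Leave the try square, the tape measure and the screw jar where they are.

Things in the scene. Friction and masses are not known exactly. Their poses are not given: they have to be found in the camera images.
- tray: Dark steel open tray, screwed down, outside 206 (x) x 144 (y) mm, inside 190 x 128 mm; origin at the centre of its underside, floor 6 mm thick, walls 8 mm thick, their top 26 mm above the table. Its -x end has the keeper lip. The three plates fill it with only 10 mm of play in all along x and 8 mm along y.
- tray_lip (a point): Middle of the free edge of the keeper lip, at its underside: a bright 3 mm steel strip on top of the walls along the whole of the tray's -x end, overhanging the inside by 20 mm, with 20 mm of height between tray floor and lip; its top is 29 mm above the table. Axes as the tray.
- tray_in (a point): Centre of the tray's inner floor, 6 mm above the tray's origin; axes as the tray.
- big_ell: Big L-shaped plywood plate, 15 mm thick, 130 g; origin on its underside: bar x -48..2, y -47..73 mm, foot x 2..72, y -47..8 mm. Wooden grip cleat 40 mm long (along x), 16 wide, 15 to 45 mm above the underside, centred over the origin. A layout that fits: bar under the tray's lip, origin at x -46, y -15 mm from the tray's centre, all plates' axes along the tray's.
- step_plate: Step-shaped plywood plate (short fat L), 15 mm thick, 120 g; origin on its underside: x -50..40, y -11..54 mm and x -20..40, y -66..-11 mm. Same cleat over the origin, long along y. In that layout it fills the tray's +x end, origin at x +53, y +7 mm from the tray's centre.
- small_plate: Small rectangular plywood plate, 40 (x) x 65 (y) mm, 15 mm thick, 50 g; origin at the centre of its underside, same cleat over it, long along y. In that layout it fills the gap left between the two others at the tray's +y side, origin at about x -20, y +28 mm from the tray's centre, either way round.
- try_square: Bystander: try square lying flat, dark wooden stock 80 x 18 x 20 mm and a steel blade 100 mm along +x; origin under the middle of the stock.
- tape: Bystander: grey tape measure, 62 x 34 x 60 mm, origin under its centre.
- screw_jar: Bystander: glass jar with a steel cap, 64 mm across, 85 mm tall, origin under its centre.

How it is judged (in metres and radians):
At the end, for the whole second after the job is handed in: All three plates lie inside the tray with their undersides within 3 mm of its floor (at their origins) and tilted less than 0.04 rad from level, cleats up, origins within 75 mm (x) and 45 mm (y) of the tray's centre, released and at rest (under 20 mm/s). Any layout that achieves this counts (x of big_ell in the frame of tray_in between -0.075 and 0.075 m and y of big_ell in the frame of tray_in between -0.045 and 0.045 m and z of big_ell in the frame of tray_in between -0.003 and 0.003 m and angle between each of big_ell, step_plate, small_plate's own z axis and vertical below 0.04 rad and linear speed of each of big_ell, step_plate, small_plate below 0.02 m/s and x of step_plate in the frame of tray_in between -0.075 and 0.075 m and y of step_plate in the frame of tray_in between -0.045 and 0.045 m and z of step_plate in the frame of tray_in between -0.003 and 0.003 m and x of small_plate in the frame of tray_in between -0.075 and 0.075 m and y of small_plate in the frame of tray_in between -0.045 and 0.045 m and z of small_plate in the frame of tray_in between -0.003 and 0.003 m); the robot touches nothing.
It fails at once if the try square was moved by more than 25 mm (distance of try_square from where it was at the start of the episode above 0.025 m).
It fails at once if the tape measure was moved by more than 25 mm (distance of tape from where it was at the start of the episode above 0.025 m).
It fails at once if the screw jar was moved by more than 25 mm (distance of screw_jar from where it was at the start of the episode above 0.025 m).
It also fails if it takes over 67 s, if anything falls off the work surface, if the arm or the gripper's body presses on something with over 40 N, if the wrist force passes 120 N, or if a joint passes its speed limit or range.

ROBOT

A 6-joint arm with a two-finger parallel gripper is mounted at the origin on the work surface. World frame = base frame: x ahead of the robot, y to its left, z up, the work surface at z = 0. Lengths are in m, angles in degrees, forces in N, time in s.
With the tool pointing down it reaches from about 0.325 to 0.85 m from the base axis. Payload 15.5 kg.
Tool frame: the origin (TCP) lies midway between the tips of the shut fingers; the grasp point (between the pads) lies 19 mm behind it; z points along the fingers, y is the line along which they close (so a half turn about z gives the same grasp; the last joint's range is limited). The gripper opens to 91 mm and grips with 3 to 60 N. Pads are 32 mm wide; open, the fingers measure 118 mm over their backs; the gripper's body (76 mm by 178 mm) begins 60 mm behind the grasp point.
Start: joints at [-71.706, 28.281, 77.091, -0, 74.628, -5.472], TCP at [0.252, -0.572, 0.214] pointing down, gripper open.
Joint ranges: [-166.48, 166.48], [-47.26, 123.95], [12.59, 153.08], [-70.14, 250.14], [6.76, 159.57], [-176.63, 176.63]. Speed limits (degrees/s): [108.29, 108.29, 147.25, 172.46, 172.46, 172.46].

INTERFACE

Orientations are given as a 3x3 rotation matrix whose columns are the frame's x, y, z axes.
In Python, from bench import ctrl gives the robot as it stands. Calls block until the motion is done:
- ctrl.goto(position, orientation): joint-space move of the TCP to a pose.
- ctrl.move_l(position, vel=0.15, ori=None, contact_N=None): straight line of the TCP; ori=None keeps the orientation; vel is the mean speed in m/s. With contact_N (N) it stops when the force on the tool has changed by that much, and returns True; else False.
- ctrl.movej(angles): joint-space move.
- ctrl.command_gripper(opening): opening from 0.0 (shut) to 1.0 (fully open); the grip force is fixed at half the most; returns when the fingers have stopped.
- ctrl.sleep(seconds).
- ctrl.ik(position, orientation): joint angles nearest the present ones, or None.
- ctrl.read_camera(name): name is "scene" or "top"; returns the picture (400x640x3 uint8, blue, green, red); there is no depth.
- ctrl.camera_params(name): a dict with "fx", "fy", "cx", "cy" (pixels), "pose" (4x4, takes a point from camera to world coordinates). Camera axes: x right, y up, looking along -z (the intrinsics and any distortion apply to the point x, -y, -z); pixel columns grow to the right and rows downward; lengths in m; the calibration is good to about 2 mm. A picture is of the moment at which its call begins. camera_params takes no time and is no camera call.
A pose or a line that the arm cannot do raises ctrl.MotionError and nothing moves.
- ctrl.sign_off(): hands the job in; it is judged then, once.
Readings, each from a call of its own:
- ctrl.current_t(): time.
- ctrl.current_q(): joint angles.
- ctrl.current_dq(): joint speeds.
- ctrl.current_effort(): joint torques, N m.
- ctrl.current_tool_pos(): TCP position.
- ctrl.current_eef_rot(): TCP orientation.
- ctrl.current_contact_force(): force on the tool from outside, world axes, zero at the start.
- ctrl.current_wrist_torque(): the same for the moment, N m.
- ctrl.current_grip_width(): opening from 0.0 (shut) to 1.0 (fully open).
- ctrl.current_grasp_force(): force on a finger pad.
Only numpy, scipy, OpenCV 4.12 (cv2) and the standard library are available. Lean on these libraries where they do the work, as an engineer would, in place of code of your own. Each camera call takes 0.05 s, during which the arm holds its last target. There are 200 camera calls.

## Working session

There is one attempt and no reset: what is moved stays moved. The work goes in short steps, each a Python script; the robot and the scene stay as the last script left them, time stands still between calls to the robot, and variables do not carry over. Pictures are saved under pics/ and viewed, at most 10 in all, crops included, and the job is handed in when it is done.

```bash
mkdir -p pics; ls
python3 - <<'E'
from bench import ctrl
import cv2, numpy as np
np.set_printoptions(precision=4,suppress=True)
for n in("top","scene"):
    cv2.imwrite(f"pics/{n}0.png",ctrl.read_camera(n)); p=ctrl.camera_params(n); print(n,p)
E
```

```text
bench.py
pics
top {'fx': 425.2259275894409, 'fy': 425.2259275894409, 'cx': 316.35614999163647, 'cy': 198.40838291410392, 'pose': array([[ 0.0047,  0.9985, -0.0552,  0.5442],
       [-0.9996,  0.0031, -0.0281, -0.0385],
       [-0.0279,  0.0553,  0.9981,  1.0239],
       [ 0.    ,  0.    ,  0.    ,  1.    ]])}
scene {'fx': 487.28532200360684, 'fy': 487.28532200360684, 'cx': 320.3648521599689, 'cy': 201.29825945284063, 'pose': array([[-0.085 , -0.772 ,  0.63  ,  1.5145],
       [ 0.9964, -0.0693,  0.0496,  0.0603],
       [ 0.0054,  0.6319,  0.775 ,  1.1927],
       [ 0.    ,  0.    ,  0.    ,  1.    ]])}
```

View pics/top0.png

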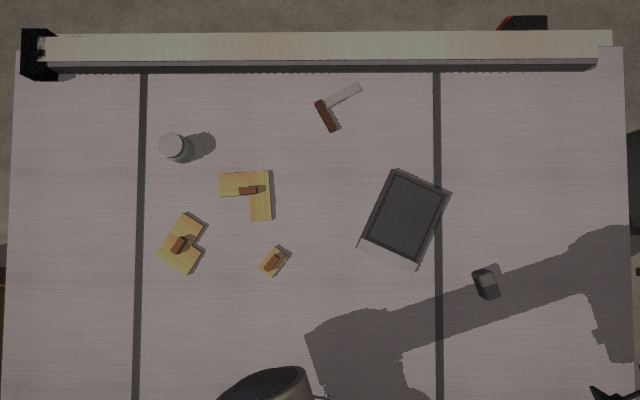

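View pics/scene0.png

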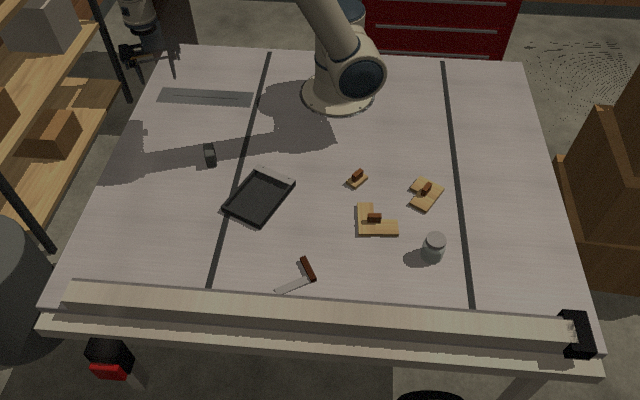

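The top picture shows the plates at about (245,190), (180,243) and (273,261). The tray is at (405,215), with its lip at the lower-left end (388,255). The jar is at (173,147), the square at (330,110) and the tape at (487,282). I'll enlarge the plates and the tray.

Run:
```python
import cv2
im=cv2.imread("pics/top0.png")
for n,(a,b,c,d) in dict(pl=(150,300,160,280),tr=(345,465,160,280)).items():
    s=5
    cv2.imwrite(f"pics/{n}.png",cv2.convertScaleAbs(cv2.resize(im[c:d,a:b],None,fx=s,fy=s,interpolation=cv2.INTER_CUBIC),alpha=1.5))
```

```text
(no output)
```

View pics/pl.png

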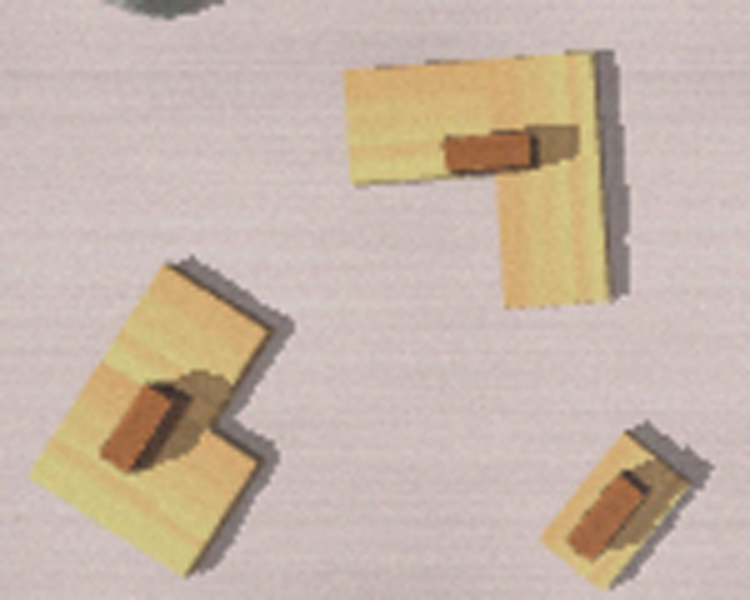

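View pics/tr.png

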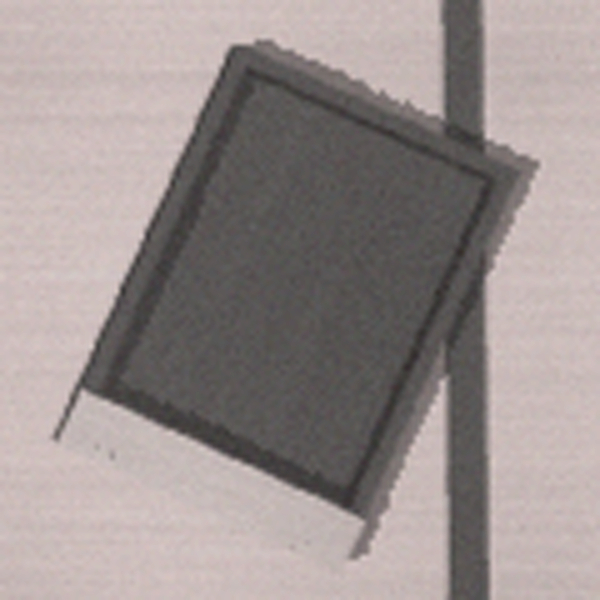

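The plate crop gives clear corners for all three. The ell's foot points left, so its yaw is about 90°. The step's notch is at (210,430). The tray crop shows the lip's free edge running from (80,388) to (368,520), and the far outer corners at about (235,48) and (520,178). Next I'll fit the poses to these.

```bash
cat > h.py <<'E'
from bench import ctrl
import numpy as np, cv2
from scipy.optimize import least_squares
np.set_printoptions(precision=4,suppress=True)
def rot(yaw):  # yaw deg
    c,s=np.cos(np.radians(yaw)),np.sin(np.radians(yaw)); return np.array([[c,-s],[s,c]])
def proj(P,cam="top"):
    p=ctrl.camera_params(cam); T=np.linalg.inv(p["pose"]); q=P@T[:3,:3].T+T[:3,3]
    return np.c_[p["cx"]+p["fx"]*q[:,0]/-q[:,2], p["cy"]-p["fy"]*q[:,1]/-q[:,2]]
def fit(M,px,g,cam="top"):  # M: model pts in mm (x,y,z), px: pixels, g: guess x,y,yaw
    M=np.array(M,float)/1000; px=np.array(px,float)
    W=lambda v: np.c_[M[:,:2]@rot(v[2]).T+v[:2], M[:,2]]
    r=least_squares(lambda v:(proj(W(v),cam)-px).ravel(),g,x_scale=[.01,.01,1],loss="soft_l1")
    return r.x,(proj(W(r.x),cam)-px)
def down(a):  # tool down, tool y axis at angle a (deg)
    y=np.r_[rot(a)@[1,0],0]; z=np.array([0,0,-1.]); return np.c_[np.cross(y,z),y,z]
E
python3 - <<'E'
from h import *
f=lambda c,o:(np.array(c)+.5)/5-.5+o
z=15
O=[(150,160),(345,160)]
E=dict(
big=([(-48,-47,z),(72,-47,z),(72,8,z),(2,8,z),(2,73,z),(-48,73,z)],f([(592,54),(345,70),(353,186),(497,177),(508,308),(608,300)],O[0]),[.55,.15,90]),
step=([(-20,-66,z),(40,-66,z),(-20,-11,z),(-50,-11,z),(-50,54,z),(40,54,z)],f([(272,330),(170,263),(210,430),(262,462),(187,577),(30,475)],O[0]),[.45,.28,30]),
small=([(20,-32.5,z),(-20,-32.5,z),(-20,32.5,z),(20,32.5,z)],f([(628,432),(690,485),(607,590),(542,537)],O[0]),[.4,.07,150]),
tray=([(-75,72,29),(-75,-72,29),(103,72,26),(103,-72,26),(-103,72,29),(-103,-72,29)],f([(80,388),(368,520),(235,48),(520,178),(55,438),(350,560)],O[1]),[.48,-.25,-24]))
for k,(M,p,g) in E.items():
    v,r=fit(M,p,g); print(k,v,"\n",r.round(1).tolist())
    if k!="tray":
        M=[(a,b,45) for a,b in [(0,0)]]; print("cleat top px crop",(proj(np.array([[v[0],v[1],.045]]))-O[0]+.5)*5)
E
```

```text
big [ 0.6171  0.1496 94.5858] 
 [[0.2, -0.4], [-0.1, 0.3], [-0.2, -0.1], [0.0, -0.6], [-0.4, 0.4], [0.5, 0.4]]
cleat top px crop [[488.6297 152.9661]]
step [ 0.4888  0.3096 57.6257] 
 [[0.2, 0.1], [-0.2, -0.0], [-0.1, -0.4], [-0.1, 0.1], [-0.1, 0.2], [0.2, -0.0]]
cleat top px crop [[140.5753 428.7024]]
small [ 0.4496  0.0918 51.2529] 
 [[-0.1, -0.3], [0.6, -0.2], [-0.2, 0.3], [-0.2, 0.1]]
cleat top px crop [[608.8459 517.5363]]
tray [  0.5477  -0.2111 -24.3122] 
 [[0.3, 0.1], [-0.3, -0.2], [0.4, -1.1], [0.1, -1.7], [0.4, 1.1], [-1.6, 2.9]]
```

Run:
```python
from h import *
f=lambda c,o:(np.array(c)+.5)/5-.5+o
M=[(-75,72,29),(-75,-72,29),(103,72,26),(103,-72,26)]; p=f([(80,388),(368,520),(235,46),(520,175)],(345,160))
for s in ([0,1],[0,1,2,3]):
    v,r=fit([M[i] for i in s],p[s],[.54,-.21,-24]); print(v,r.round(1).tolist())
P=dict(big=(.6171,.1496,94.6),step=(.4888,.3096,57.6),small=(.4496,.0918,51.25))
t=np.array([.5477,-.2111]); yaw=-24.3
L=dict(big=(-46,-15),step=(53,7),small=(-20,28))
for k,(x,y,a) in P.items():
    off=90 if k=="big" else 0   # closing axis: own y for big, own x for others
    for flip in (0,180):
        q=[]
        for pos,b in(((x,y),a),(t+rot(yaw)@np.array(L[k])/1e3,yaw)):
            for z in (.018,.12):
                j=ctrl.ik([*pos,z],down(b+off+flip)); q.append(None if j is None else np.round(j,0).tolist())
        print(k,flip,*q,sep="\n  ")
```

```text
[  0.5475  -0.2111 -24.357 ] [[0.3, 0.1], [-0.3, -0.1]]
[  0.5466  -0.2107 -24.4218] [[0.1, 0.5], [-0.5, 0.3], [0.4, -0.2], [-0.0, -0.6]]
big
  0
  [8.0, 42.0, 86.0, -0.0, 52.0, -176.0]
  [8.0, 35.0, 82.0, -0.0, 64.0, -176.0]
  [-29.0, 37.0, 100.0, -0.0, 43.0, -94.0]
  [-29.0, 28.0, 95.0, -0.0, 57.0, -94.0]
big
  180
  [8.0, 42.0, 86.0, -0.0, 52.0, 4.0]
  [8.0, 35.0, 82.0, -0.0, 64.0, 4.0]
  [-29.0, 37.0, 100.0, -0.0, 43.0, 86.0]
  [-29.0, 28.0, 95.0, -0.0, 57.0, 86.0]
step
  0
  [26.0, 39.0, 94.0, -0.0, 47.0, -31.0]
  [26.0, 31.0, 90.0, -0.0, 59.0, -31.0]
  [-26.0, 42.0, 85.0, -0.0, 53.0, -2.0]
  [-26.0, 35.0, 81.0, -0.0, 64.0, -2.0]
step
  180
  [26.0, 39.0, 94.0, -0.0, 47.0, 149.0]
  [26.0, 31.0, 90.0, -0.0, 59.0, 149.0]
  None
  None
small
  0
  [4.0, 34.0, 111.0, -0.0, 35.0, -47.0]
  [4.0, 23.0, 106.0, -0.0, 51.0, -47.0]
  [-24.0, 39.0, 96.0, -0.0, 46.0, 0.0]
  [-24.0, 30.0, 91.0, -0.0, 59.0, 0.0]
small
  180
  [4.0, 34.0, 111.0, -0.0, 35.0, 133.0]
  [4.0, 23.0, 106.0, -0.0, 51.0, 133.0]
  None
  None
```

```bash
cat >> h.py <<'E'
TR=np.array([.547,-.211]); YAW=-24.35; G=.0185
def pick(x,y,a,op=.6):
    R=down(a); ctrl.command_gripper(op); ctrl.goto([x,y,.10],R); ctrl.move_l([x,y,G],.15); ctrl.command_gripper(0)
    print("w",ctrl.current_grip_width()*91,"F",ctrl.current_grasp_force()); ctrl.move_l([x,y,.10],.2)
def W(x,y,z): return np.r_[TR+rot(YAW)@np.array([x,y])/1e3, z/1e3]  # tray mm -> world
def T(): p=ctrl.current_tool_pos(); return np.r_[rot(YAW).T@(p[:2]-TR)*1e3, p[2]*1e3]
E
python3 - <<'E'
from h import *
pick(.6171,.1496,94.6+270)
ctrl.goto(W(-18,-13,100),down(YAW+270))
print(ctrl.current_t(),T())
c=ctrl.move_l(W(-18,-13,27.5),.1,contact_N=8); print("down",c,T())
cv2.imwrite("pics/a1.png",cv2.resize(ctrl.read_camera("scene")[120:270,180:380],None,fx=4,fy=4,interpolation=cv2.INTER_CUBIC))
print(ctrl.current_contact_force(),ctrl.current_t())
E
```

```text
w 15.961403723372484 F 30.00046581029892
7.025 [-18.169  -12.3446  99.5501]
down False [-17.6581 -12.9289  27.9135]
[ 0.269  -0.1837 -0.3245] 7.95
```

View pics/a1.png

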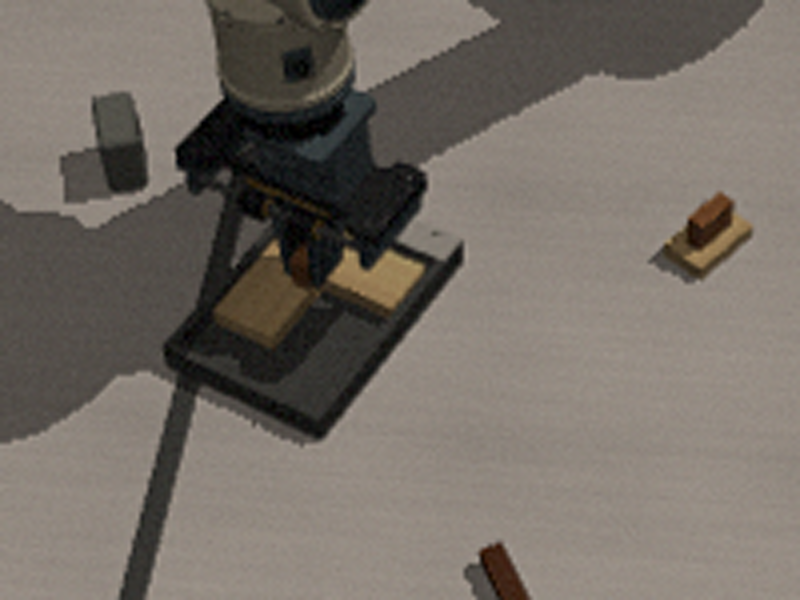

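The ell is inside the walls just above the tray floor, with its bar at about (385,285) facing the lip at (440,240), and nothing is touching. Next I'll slide it under the lip.

Run:
```python
from h import *
c=ctrl.move_l(W(-56,-13,27.5),.04,contact_N=6); t=T(); print("x",c,t,ctrl.current_contact_force(),ctrl.current_wrist_torque())
x=t[0]+1.0; 
ctrl.move_l(W(x,-13,27.5),.03)
c=ctrl.move_l(W(x,-24,27.5),.03,contact_N=6); t2=T(); print("y",c,t2)
ctrl.move_l(W(x,t2[1]+1.5,27.5),.03)
c=ctrl.move_l(W(x,t2[1]+1.5,22.5),.02,contact_N=6); print("z",c,T(),ctrl.current_contact_force(),ctrl.current_t())
```

```text
x True [-46.5892 -13.0165  27.5871] [ 3.0743 -1.8304  0.7779] [-0.0018 -0.4372 -0.1939]
y True [-45.9952 -16.7838  27.2452]
z True [-45.3925 -15.3768  24.0757] [0.5245 0.1305 0.6788] 9.6667
```

Contacts came at x -46.6 and y -16.8, against -47 and -17 predicted, so the tray frame is good. I'll release the ell and place the step.

Run:
```python
from h import *
ctrl.command_gripper(.4); p=ctrl.current_tool_pos(); ctrl.move_l([p[0],p[1],.12],.2)
pick(.4888,.3096,57.6)
ctrl.goto(W(53,7,100),down(YAW))
cv2.imwrite("pics/a2.png",cv2.resize(ctrl.read_camera("top")[140:290,310:480],None,fx=4,fy=4,interpolation=cv2.INTER_CUBIC))
ctrl.move_l(W(53,7,50),.15)
c=ctrl.move_l(W(53,7,22.5),.05,contact_N=6); print("z",c,T(),ctrl.current_contact_force(),ctrl.current_wrist_torque(),ctrl.current_t())
cv2.imwrite("pics/a3.png",cv2.resize(ctrl.read_camera("scene")[120:270,180:380],None,fx=4,fy=4,interpolation=cv2.INTER_CUBIC))
```

```text
w 15.853186884682128 F 30.000720620155334
z True [52.6857  6.9726 23.7342] [ 1.1796 -0.3778 -0.0676] [-0.1668 -0.2754  0.0346] 18.1083
```

View pics/a3.png

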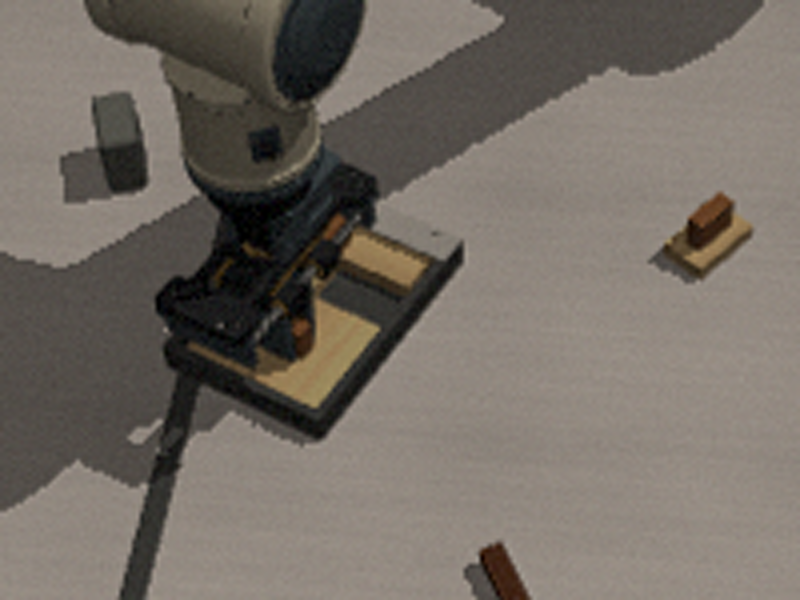

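The step is flat on the tray floor, with its cleat at (300,335), and the small plate's gap is free at (360,300). I'll release the step and place the small plate.

Run:
```python
from h import *
ctrl.command_gripper(.4); p=ctrl.current_tool_pos(); ctrl.move_l([p[0],p[1],.12],.2)
pick(.4496,.0918,51.25)
ctrl.goto(W(-20.3,28.5,100),down(YAW))
ctrl.move_l(W(-20.3,28.5,50),.15)
c=ctrl.move_l(W(-20.3,28.5,22.5),.05,contact_N=6); print("z",c,T(),ctrl.current_contact_force(),ctrl.current_wrist_torque(),ctrl.current_t())
if c and T()[2]<25.5:
    ctrl.command_gripper(.3); p=ctrl.current_tool_pos(); ctrl.move_l([p[0],p[1],.15],.2); ctrl.goto([.35,.2,.3],down(0))
    cv2.imwrite("pics/a4.png",cv2.convertScaleAbs(cv2.resize(ctrl.read_camera("top")[140:290,320:480],None,fx=4,fy=4,interpolation=cv2.INTER_CUBIC),alpha=1.5))
```

```text
w 15.79529044113464 F 30.001043379306793
z True [-20.6308  28.4615  23.7817] [ 0.2957  0.2566 -0.1784] [-0.0692 -0.113   0.0207] 25.1333
```

View pics/a4.png

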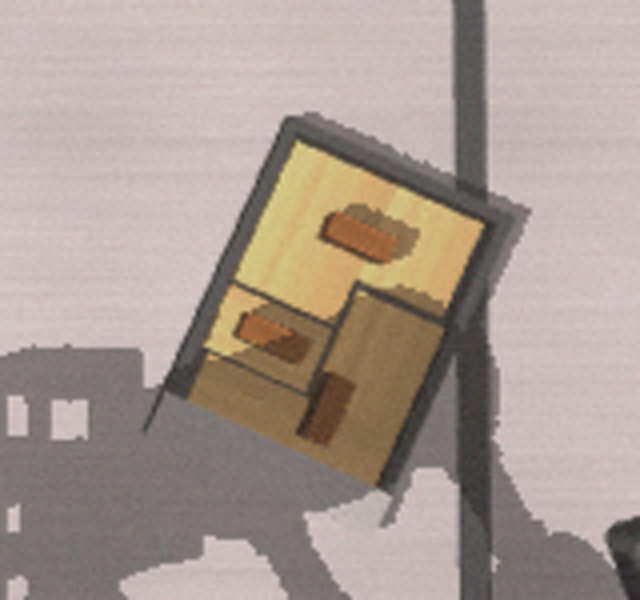

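All three plates lie side by side in the tray, with thin even gaps: the step at (360,235), the small plate at (272,337) and the ell at (325,410), tucked under the lip. I'm handing it in.

```bash
python3 -c "
from bench import ctrl
print(ctrl.sign_off(),ctrl.current_t())"
```

```text
the job is handed in; nothing more can be done
the job is handed in; nothing more can be done
```

The job is handed in: the last picture shows all three plates flat in the tray, cleats up, with the big ell under the lip; the bystanders were never approached, the last clock reading was about 25 s of the 67 s allowed, and sign-off returned no verdict.

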